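Stand the tipped dye bottle back up in its lane

TASK

One dye bottle in the tray has tipped over. Stand it upright on its base again on the cardboard-lined lane, in the gap between the round bottle and the jar and in line with them; set it down rather than drop it, and leave the other things standing where they are.

Things in the scene. Friction and masses are not known exactly. Their poses are not given: they have to be found in the camera images.
- tray: fixed grey tray, board 8 mm thick (things on it rest at z = 8 mm), 400 mm long along y, from x = -58 to +167 mm. Origin on the table plane under the middle of the lane. The lane: brown cardboard strip along y, x from -48 to +48 mm. Wooden fence 30 mm high on the lane's -x (robot) side, inner face at x = -48 mm; wooden ends 20 mm high at y = +-196 mm; no rim at +x.
- dye_bottle: white square bottle, paper label, black cap: body 46 x 46 x 108 mm, neck 24 mm diameter, cap 30 mm diameter from 126 to 150 mm above the base. Origin at the centre of its base, z axis towards the cap. It starts lying on a flat side on the tray, base in the lane's gap, cap pointing away from the robot (within about 20 degrees of the tray's +x). 0.19 to 0.35 kg.
- round_bottle: standing neighbour in the lane: round white bottle, 48 mm in diameter, 125 mm high; origin at the centre of its base. It stands about 105 mm to one side of the lane's middle; the jar stands on the other side (they may be swapped).
- jar: standing neighbour in the lane: wide glass jar with a white lid, 54 mm in diameter, 95 mm high; origin at the centre of its base.
- tumbler: bystander on the table beyond the +y end of the tray: open blue plastic tumbler, 72 mm in diameter at the rim, 100 mm high; origin at the centre of its base.
- glove_carton: bystander on the table beyond the -y end of the tray: white carton of gloves with a blue patch 120 x 230 x 70 mm (x, y, z of its own frame, long side roughly along the tray's x axis); origin at the centre of its underside.
There are look-alikes about, which are no part of the job. What is shaped like the dye_bottle but green is not meant.

How it is judged:
At the end, for the whole second after the job is handed in: Square bottle at rest on its base on the tray (tilt < 0.1 rad, base 4-12 mm above the table), base centre at tray x -30 to +27 mm and within 60 mm of the lane middle along y; round bottle, jar, tumbler and carton standing (tilt < 0.15 rad) within 30 mm of their starts (angle between dye_bottle's own z axis and vertical below 0.1 rad and x of dye_bottle in the frame of tray between -0.03 and 0.027 m and y of dye_bottle in the frame of tray between -0.06 and 0.06 m and z of dye_bottle in the frame of tray between 0.004 and 0.012 m and linear speed of dye_bottle below 0.02 m/s and angular speed of dye_bottle below 0.1 rad/s and distance of each of round_bottle, jar, tumbler, glove_carton from where it was at the start of the episode below 0.03 m and angle between each of round_bottle, jar, tumbler, glove_carton's own z axis and vertical below 0.15 rad); the robot touches nothing.
It fails at once if the dye bottle is let go in the air (its base more than 55 mm above the table with no finger or other part of the robot touching it) (height (world z) of dye_bottle above 0.055 m and contact force between each of the fingers, the arm and dye_bottle below 0.01 N).
It fails at once if a bystander is tipped or pushed away (tilt over 0.3 rad or moved more than 40 mm) (distance of any of round_bottle, jar, tumbler, glove_carton from where it was at the start of the episode above 0.04 m or angle between any of round_bottle, jar, tumbler, glove_carton's own z axis and vertical above 0.3 rad).
It also fails if it takes over 48 s, if anything falls off the work surface, if the arm or the gripper's body presses on something with over 40 N, if the wrist force passes 120 N, or if a joint passes its speed limit or range.

ROBOT

A 6-joint arm with a two-finger parallel gripper is mounted at the origin on the work surface. World frame = base frame: x ahead of the robot, y to its left, z up, the work surface at z = 0. Lengths are in m, angles in rad, forces in N, time in s.
With the tool pointing down it reaches from about 0.225 to 0.875 m from the base axis. Payload 3.4 kg.
Tool frame: the origin (TCP) lies midway between the tips of the shut fingers; the grasp point (between the pads) lies 19 mm behind it (pinch_z is the distance from the TCP to the grasp point, in m); z points along the fingers, y is the line along which they close (so a half turn about z gives the same grasp; the last joint's range is limited). The gripper opens to 85 mm and grips with 20 to 120 N. Pads are 22 mm wide; open, the fingers measure 114 mm over their backs; the gripper's body (76 mm by 85 mm) begins 54 mm behind the grasp point. The pads swing forward as they close: fully open they stand 13 mm farther back than shut.
Start: joints at [1.028, 0.276, 1.505, -0, 1.361, -0.121], TCP at [0.235, 0.525, 0.231] pointing down, gripper open.
Joint ranges: [-2.89, 2.89], [-0.75, 2.08], [0.22, 2.7], [-1.18, 4.32], [0.11, 2.71], [-2.7, 2.7]. Speed limits (rad/s): [2.57, 2.57, 3.14, 3.14, 3.14, 3.14].

INTERFACE

Orientations are given as a unit quaternion [w, x, y, z].
In Python, from rig import get_state, get_image, sign_off, pinch_z gives the robot as it stands.
- The arm moves only by the tool send_rows, never from a script. Its argument "steps" is one flat list of numbers, 5 for each row, row after row: the gripper's target within -1 to 1 (fully open at 1, half-way at 0, shut at -1), then the shift along the tool's x, y, z in cm, then the turn about the tool's z in degrees. In form: [gripper, x, y, z, roll, gripper, x, y, z, roll, ...]. A call has 1 to 12 rows; each row shifts and turns the commanded pose from where the row before left it, along the tool's axes as they then stand; what a row does not reach is not made up. A row lasts 1/10 s, in which the tool goes at most 50 mm and 8.59 degrees, less where a joint would pass 70% of its speed; a pose out of reach is approached as far as the arm can. A call is refused whole if a number of a shift passes 5 or a number of a turn 8.59, either way. A call with a gripper value outside its range is refused whole. The fingers move at their own pace and stop on an object; "newtons" is the grip in N (left out, the last holds). Time passes only in rows, so rows that do not move let the fingers close. It gives the time, the measured TCP pose, the force, the opening and the grip force at its end, in the units of the state.
- get_state(): the state, without advancing time (a new reading comes with each control period).
- get_image(name): name is "scene" or "top" or "wrist"; returns a dict with "color" (400x640x3 uint8, red, green, blue), "mtx" (3x3 intrinsics, pixels), "T" (4x4, takes a point from camera to world coordinates); the wrist camera has in their place "mount" (4x4, takes a point from camera to tool coordinates, whose origin is the TCP and whose axes are the flange's). Camera axes: x right, y down, z forward; pixel columns grow to the right and rows downward; lengths in m; the calibration is good to about 2 mm. A picture is of the moment at which its call begins: read the wrist's pose just before it. There is no depth.
- sign_off(): hands the job in; it is judged then, once.
The state is a dict: "clock": time; "qpos": joint angles; "qd": joint speeds; "effort": joint torques, N m; "position": TCP position; "ee_rot": TCP orientation; "contact_force": force on the tool from outside, world axes, zero at the start; "moment": the same for the moment, N m; "width": finger opening in m; "gripper_force": force on a finger pad.
Only numpy, scipy, OpenCV 4.12 (cv2) and the standard library are available. Lean on these libraries where they do the work, as an engineer would, in place of code of your own. Each camera call takes 0.05 s, during which the arm holds its last target. There are 200 camera calls.

## Working session

There is one attempt and no reset: what is moved stays moved. The work goes in short steps, Python scripts to look and compute and a tool call to move; the robot and the scene stay as the last step left them, time stands still between calls to the robot, and variables do not carry over. Pictures are saved under pics/ and viewed, at most 10 in all, crops included, and the job is handed in when it is done.

Besides the shell and the picture viewer there is one more tool, called after "Request:" as name(argument=value, ...), one argument or row to a line, values as JSON. send_rows: Moves the arm, as the interface text tells. Its arguments: {"type":"object","properties":{"steps":{"type":"array"},"newtons":{"type":"number"}},"required":["steps"]}

```bash
mkdir -p pics
python3 - <<'E'
from rig import *
import cv2,numpy as np
s=get_state();print({k:np.round(v,3) for k,v in s.items()},pinch_z)
for n in("scene","top"):
    i=get_image(n);np.savez(n+"0.npz",**i);cv2.imwrite(f"pics/{n}0.png",i["color"][...,::-1]);print(n,i["mtx"].tolist(),np.round(i["T"],4).tolist())
E
```

```text
{'clock': np.float64(0.0), 'qpos': array([ 1.028,  0.277,  1.506, -0.   ,  1.361, -0.121]), 'qd': array([ 0.   ,  0.001,  0.   ,  0.001, -0.001, -0.001]), 'effort': array([-2.0000e-03, -4.1677e+01, -2.4580e+01, -0.0000e+00,  1.1000e-02,
       -0.0000e+00]), 'position': array([0.235, 0.524, 0.23 ]), 'ee_rot': array([-0.   ,  0.209,  0.978, -0.001]), 'contact_force': array([ 0.5  , -0.526,  0.47 ]), 'moment': array([-0.021,  0.001,  0.017]), 'gripper_force': np.float64(0.0), 'width': np.float64(0.086)} 0.0187
scene [[402.31976567304275, 0.0, 315.0642586894773], [0.0, 402.31976567304275, 199.48075862078204], [0.0, 0.0, 1.0]] [[-0.8269, 0.4513, -0.3355, 1.1004], [0.5623, 0.651, -0.5099, 0.655], [-0.0117, -0.6103, -0.7921, 1.0279], [0.0, 0.0, 0.0, 1.0]]
top [[401.26286520547734, 0.0, 318.6508778201497], [0.0, 401.26286520547734, 200.09131241151388], [0.0, 0.0, 1.0]] [[-0.0159, -0.9893, 0.1448, 0.4959], [-0.9998, 0.0174, 0.0089, 0.0067], [-0.0113, -0.1446, -0.9894, 1.2529], [0.0, 0.0, 0.0, 1.0]]
```

View pics/top0.png

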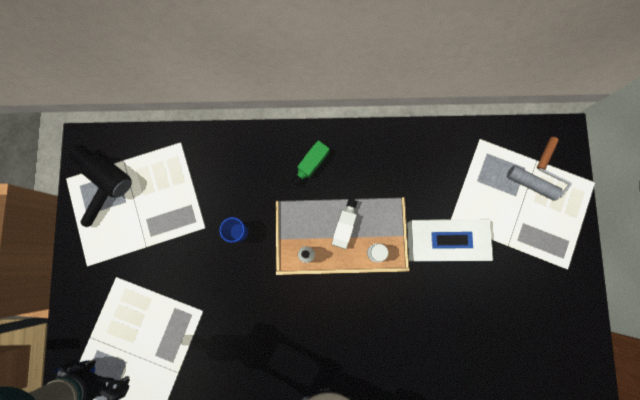

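View pics/scene0.png

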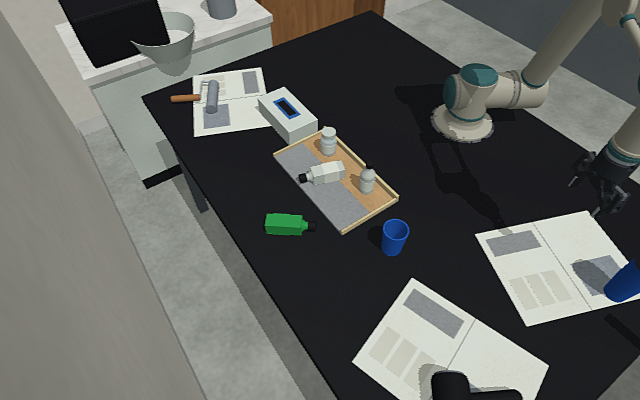

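```bash
cat > h.py <<'E'
import numpy as np,cv2
def ray(im,px,z):
    K,T=im["mtx"],im["T"]
    d=T[:3,:3]@np.linalg.inv(K)@np.array([px[0],px[1],1.]);o=T[:3,3]
    return o+d*(z-o[2])/d[2]
def proj(im,p):
    T=im["T"];c=T[:3,:3].T@(np.array(p)-T[:3,3]);u=im["mtx"]@c;return u[:2]/u[2]
E
python3 - <<'E'
from h import *
im=dict(np.load("top0.npz"));c=im["color"];hsv=cv2.cvtColor(c,cv2.COLOR_RGB2HSV)
cr=c[185:285,265:425];cv2.imwrite("pics/crop.png",cv2.resize(cr,None,fx=5,fy=5,interpolation=cv2.INTER_CUBIC)[...,::-1])
w=((hsv[...,1]<60)&(hsv[...,2]>165)).astype(np.uint8);w[:195]=0;w[275:]=0;w[:,:270]=0;w[:,:-0 or None]
n,l,s,ce=cv2.connectedComponentsWithStats(w)
for i in range(1,n):
    if s[i,4]>25:print(s[i],ce[i],cv2.minAreaRect(np.argwhere(l==i)[:,::-1].astype(np.float32)))
b=(hsv[...,2]<50).astype(np.uint8);b[:197]=0;b[214:]=0;b[:,:340]=0;b[:,362:]=0
n,l,s,ce=cv2.connectedComponentsWithStats(b)
print("cap",s[1:],ce[1:])
E
```

```text
[ 412  195  179   74 7958] [502.76438804 225.75408394] ((501.0, 231.5), (73.0, 178.0), 90.0)
[332 207  24  42 615] [343.73333333 228.21788618] ((344.29998779296875, 226.6000213623047), (16.76007080078125, 41.42583084106445), 18.434946060180664)
[367 244  21  18 310] [377.16774194 252.42580645] ((377.0, 252.5), (17.0, 20.0), 90.0)
[298 247  11  16  60] [301.75 256.6 ] ((301.8000183105469, 255.60000610351562), (15.20526123046875, 8.049844741821289), 63.43495178222656)
cap [[340 197  22  10  91]] [[350.9010989  200.25274725]]
```

View pics/crop.png

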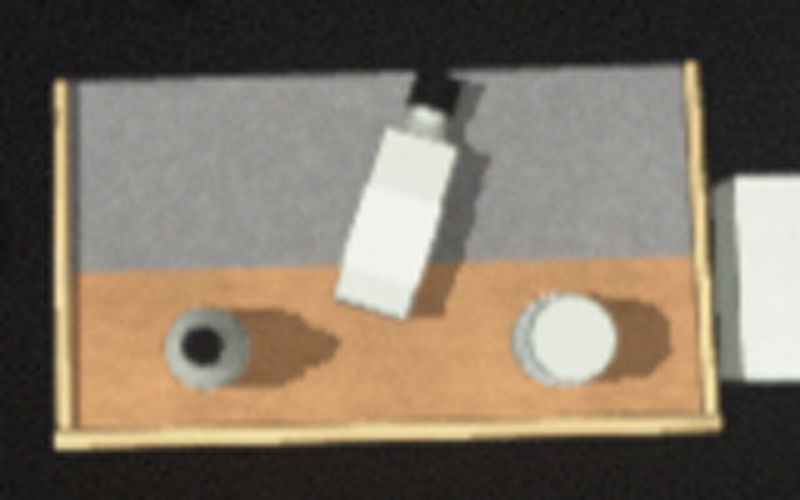

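Run:
```python
from h import *
im=dict(np.load("top0.npz"))
f=lambda x,y,z:ray(im,(265+(x+.5)/5-.5,185+(y+.5)/5-.5),z)
P=lambda n,p:print(n,np.round(p,4))
A=f(75,271,.008);B=f(690,257,.008);P("lane edge",[A,B])
d=(B-A)/np.linalg.norm(B-A)
yax=-d; xax=np.array([yax[1],-yax[0],0]);
P("ends top outer near",[f(57,447,.03),f(720,430,.03)])
P("end tops far",[f(60,80,.02),f(690,62,.02)])
c=[f(x,y,.054) for x,y in((390,128),(457,148),(407,320),(335,298))];P("corners",c)
P("sides",[np.linalg.norm(c[i]-c[(i+1)%4]) for i in range(4)])
far=(c[0]+c[1])/2;near=(c[2]+c[3])/2
h=far-near;P("heading",np.degrees(np.arctan2(h[1],h[0])));h/=np.linalg.norm(h)
cap=f(434,92,.046);P("cap",cap);P("cap from base",near+h*.138)
P("jar lid",f(574,338,.103));P("round",f(203,346,.133))
mid=(f(57,447,.03)+f(720,430,.03))/2; mid+=xax*(.058); P("origin est",mid);P("xax",xax);P("tray yaw",np.degrees(np.arctan2(xax[1],xax[0])))
for n,p in(("base",near),("far",far),("lane mid",(A+B)/2)):P(n+" tray",[(p-mid)@xax,(p-mid)@yax])
```

```text
lane edge [[ 0.5591  0.1406  0.008 ]
 [ 0.5615 -0.2396  0.008 ]]
ends top outer near [[ 0.4528  0.1493  0.03  ]
 [ 0.4567 -0.2484  0.03  ]]
end tops far [[ 0.677   0.1485  0.02  ]
 [ 0.6814 -0.2428  0.02  ]]
corners [[ 0.6394 -0.0541  0.054 ]
 [ 0.6266 -0.094   0.054 ]
 [ 0.5246 -0.0613  0.054 ]
 [ 0.5382 -0.0189  0.054 ]]
sides [0.0419 0.1071 0.0446 0.1071]
heading -18.4543
cap [ 0.6618 -0.0817  0.046 ]
cap from base [ 0.6623 -0.0838  0.054 ]
jar lid [ 0.5117 -0.153   0.103 ]
round [0.5102 0.0563 0.133 ]
origin est [ 0.5128 -0.0492  0.03  ]
xax [1.     0.0062 0.    ]
tray yaw 0.3533
base tray [0.0187 0.0089]
far tray [ 0.1201 -0.0256]
lane mid tray [ 0.0475 -0.0006]
```

Candidates: the white square bottle at top-view (344,228), and its green twin at (313,160). The white one in the tray fits the description; the crop shows its white body, paper label and black cap at (351,203). The round bottle is at (306,254) and the jar at (379,253). The measured body is 107 x 45 mm, close to the stated 108 x 46.

Request:
send_rows(
  steps=[0.3,0,0,0,-5.6,0.3,-3.3,-2.45,0,0,0.3,-3.3,-2.45,0,0,0.3,-3.3,-2.45,0,0,0.3,-3.3,-2.45,0,0,0.3,-3.3,-2.45,0,0,0.3,-3.3,-2.45,0,0,0.3,-3.3,-2.45,0,0,0.3,-3.3,-2.45,0,0,0.3,-3.3,-2.45,0,0,0.3,-3.3,-2.45,0,0],
  newtons=25,
)

```text
clock: 1.2
position: [0.4707, 0.1857, 0.231]
ee_rot: [-0.0, 0.161, 0.987, -0.0]
contact_force: [0.6, -0.0, -0.1]
width: 0.0553
gripper_force: 0.0
```

Request:
send_rows(
  steps=[0.3,-3.3,-2.45,0,0,0.3,-3.3,-2.45,0,0,0.3,-3.3,-2.45,0,0,0.3,-3.3,-2.45,0,0,0.3,-3.3,-2.45,0,0,0.3,-3.3,-2.45,0,0,0.3,-3.3,-2.45,0,0,0.3,-3.3,-2.45,0,0,0.3,0,0,0,0,0.3,0,0,0,0],
)

```text
clock: 2.2
position: [0.6579, -0.0832, 0.23]
ee_rot: [-0.001, 0.162, 0.987, 0.0]
contact_force: [-0.0, 0.1, 0.0]
width: 0.0555
gripper_force: 0.0
```

```bash
cat >> h.py <<'E'
from scipy.spatial.transform import Rotation as R
def wrist():
    from rig import get_state,get_image
    s=get_state();im=get_image("wrist");M=np.eye(4)
    M[:3,:3]=R.from_quat(s["ee_rot"],scalar_first=True).as_matrix();M[:3,3]=s["position"]
    im["T"]=M@im["mount"];return s,im,M
def tool(M,p): return np.round(100*(M[:3,:3].T@(np.array(p)-M[:3,3])),2)
E
python3 - <<'E'
from h import *
s,im,M=wrist();print({k:np.round(s[k],3) for k in("clock","qpos","position","ee_rot","width")},np.round(M[:3,:3],3).tolist())
np.savez("w1.npz",color=im["color"],mtx=im["mtx"],T=im["T"],M=M);cv2.imwrite("pics/w1.png",im["color"][...,::-1])
print(tool(M,[.662,-.083,.01]))
for n,p in(("capc",(.662,-.083,.031)),("base",(.531,-.040,.054))):print(n,proj(im,p))
E
```

```text
{'clock': np.float64(2.2), 'qpos': array([-2.310e-01,  4.120e-01,  1.301e+00,  1.000e-03,  1.431e+00,
       -1.476e+00]), 'position': array([ 0.658, -0.083,  0.23 ]), 'ee_rot': array([-0.001,  0.162,  0.987,  0.   ]), 'width': np.float64(0.055)} [[-0.947, 0.32, -0.002], [0.32, 0.947, 0.001], [0.003, 0.0, -1.0]]
[-0.44  0.14 22.  ]
capc [314.97391596 179.98511338]
base [314.01696023  19.45992483]
```

View pics/w1.png

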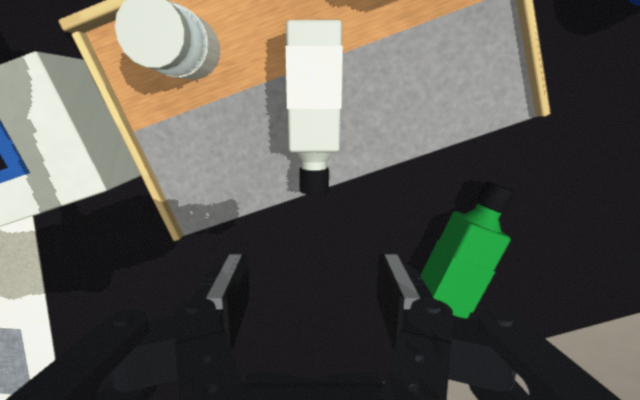

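The wrist view shows the cap at (314,180), against a prediction of (315,180). The body lies straight along the image columns, so the grip is aligned, and the green bottle at (470,250) is clear of the fingers. I'll descend now.

Request:
send_rows(
  steps=[0.3,-0.4,0.1,4,0,0.3,0,0,4,0,0.3,0,0,4,0,0.3,0,0,4,0,0.3,0,0,2.5,0,0.3,0,0,2,0,0.3,0,0,1.3,0,0.3,0,0,0,0],
  newtons=25,
)

```text
clock: 3.05
position: [0.6604, -0.0814, 0.0118]
ee_rot: [-0.002, 0.161, 0.987, 0.0]
contact_force: [0.3, 0.9, -0.4]
width: 0.0552
gripper_force: 0.0
```

Request:
send_rows(
  steps=[-1,0,0,0,0,-1,0,0,0,0,-1,0,0,0,0,-1,0,0,0,0,-1,0,0,0,0,-1,0,0,0,0],
)

```text
clock: 3.65
position: [0.6635, -0.083, 0.0147]
ee_rot: [0.002, 0.161, 0.987, 0.0]
contact_force: [-0.2, 1.2, 6.4]
width: 0.0291
gripper_force: 26.7
```

Request:
send_rows(
  steps=[-1,0.22,0,-1.06,0,-1,0.31,0,-1.04,0,-1,0.39,0,-1.01,0,-1,0.46,0,-0.98,0,-1,0.54,0,-0.94,0,-1,0.61,0,-0.89,0,-1,0.68,0,-0.84,0],
)

```text
clock: 4.35
position: [0.6312, -0.0724, 0.0817]
ee_rot: [0.0, 0.161, 0.987, 0.0]
contact_force: [-0.2, 0.3, -2.1]
width: 0.0288
gripper_force: 26.0
```

Run:
```python
from h import *
from rig import get_image
s,im,M=wrist();t=get_image("scene")
a=im["color"];b=cv2.resize(t["color"][100:260,240:440],(500,400),interpolation=cv2.INTER_CUBIC)
cv2.imwrite("pics/c2.png",cv2.resize(np.hstack([a[:,150:450],b]),None,fx=1,fy=1)[...,::-1])
```

```text
(no output)
```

View pics/c2.png

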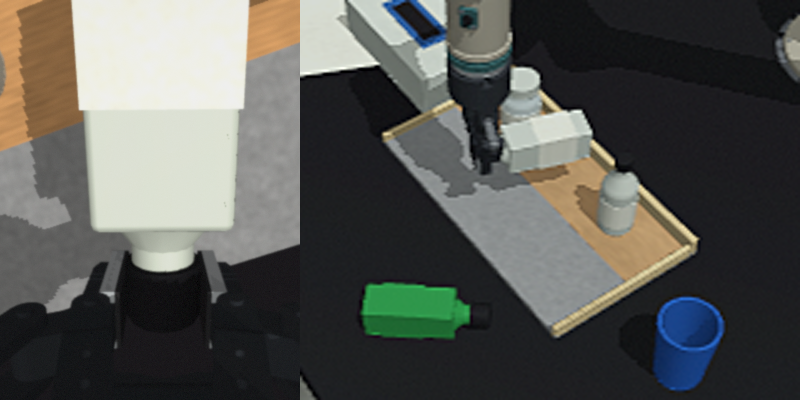

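The wrist half shows the cap centred between the pads. The scene half shows the bottle still level at about (545,140), lifted rigidly without pivoting. The force of -2.1 N means a mass of roughly 0.2 kg. I'll lower the grip force so it can swing.

Request:
send_rows(
  steps=[-1,0,0,0.3,0,-1,0,0,0,0,-1,0,0,-0.3,0,-1,0,0,0,0,-1,0,0,0,0],
  newtons=20,
)

```text
clock: 4.95
position: [0.632, -0.0727, 0.0808]
ee_rot: [-0.0, 0.161, 0.987, 0.0]
contact_force: [-0.3, 0.4, -2.3]
width: 0.0291
gripper_force: 26.0
```

```bash
cat >> h.py <<'E'
def tilt():
    # extent of white body pixels in wrist view, centre columns
    s,im,M=wrist();h=cv2.cvtColor(im["color"],cv2.COLOR_RGB2HSV)
    w=((h[...,1]<60)&(h[...,2]>150)).astype(np.uint8)
    n,l,st,c=cv2.connectedComponentsWithStats(w);i=l[225,314]
    print("moment",np.round(s["moment"],3),"F",np.round(s["contact_force"],2),"pos",np.round(s["position"],4),"w",round(float(s["width"]),4),"comp",st[i] if i else None)
    return im
E
python3 -c "
from h import *
tilt()"
```

```text
moment [-0.094 -0.16  -0.027] F [-0.34  0.37 -2.29] pos [ 0.632  -0.0727  0.0808] w 0.0291 comp [  221     0   224   272 39463]
```

Request:
send_rows(
  steps=[-1,-0.6,0,1.2,0,-1,-0.6,0,1.2,0,-1,-0.7,0,1.3,0,-1,-0.7,0,1.3,0,-1,-0.6,0,1.0,0,-1,0,0,0,0],
  newtons=20,
)

```text
clock: 5.6
position: [0.6618, -0.083, 0.0183]
ee_rot: [-0.002, 0.161, 0.987, 0.0]
contact_force: [0.5, 0.0, -2.3]
width: 0.0292
gripper_force: 26.0
```

Request:
send_rows(
  steps=[-0.34,0,0,0,0,-0.34,0,0,0,0,-0.34,0,0,0,0],
)

```text
clock: 5.9
position: [0.6623, -0.0828, 0.0217]
ee_rot: [0.001, 0.161, 0.987, 0.0]
contact_force: [0.2, 0.3, -1.7]
width: 0.029
gripper_force: 26.0
```

Request:
send_rows(
  steps=[-0.31,0,0,0,0,-0.31,0,0,0,0],
)

```text
clock: 6.1
position: [0.6623, -0.0829, 0.0216]
ee_rot: [0.0, 0.161, 0.987, -0.0]
contact_force: [-0.4, -0.6, -1.1]
width: 0.0297
gripper_force: 12.3
```

```bash
python3 -c "
from h import *
tilt()"
```

```text
moment [-0.076 -0.066  0.053] F [-0.42 -0.61 -1.07] pos [ 0.6623 -0.0829  0.0216] w 0.0297 comp [  226     0   175   270 38558]
```

Holding the gripper target at -0.31 cuts the grip to 12 N, and the base has settled onto the tray. I'll repeat the arc with this light grip.

Request:
send_rows(
  steps=[-0.31,0.28,0,-1.04,0,-0.31,0.36,0,-1.02,0,-0.31,0.43,0,-0.99,0,-0.31,0.51,0,-0.95,0,-0.31,0,0,0,0],
)

```text
clock: 6.65
position: [0.6473, -0.0776, 0.0631]
ee_rot: [0.001, 0.161, 0.987, 0.0]
contact_force: [-0.2, -0.9, -1.6]
width: 0.0295
gripper_force: 12.5
```

Run:
```python
from h import *
from rig import get_image
im=tilt();t=get_image("scene")
a=im["color"];b=cv2.resize(t["color"][100:260,240:440],(500,400),interpolation=cv2.INTER_CUBIC)
cv2.imwrite("pics/c3.png",np.hstack([a[:,150:450],b])[...,::-1])
```

```text
moment [-0.006 -0.09  -0.029] F [-0.2  -0.88 -1.61] pos [ 0.6473 -0.0776  0.0631] w 0.0295 comp [  246     0   138   259 30607]
```

View pics/c3.png

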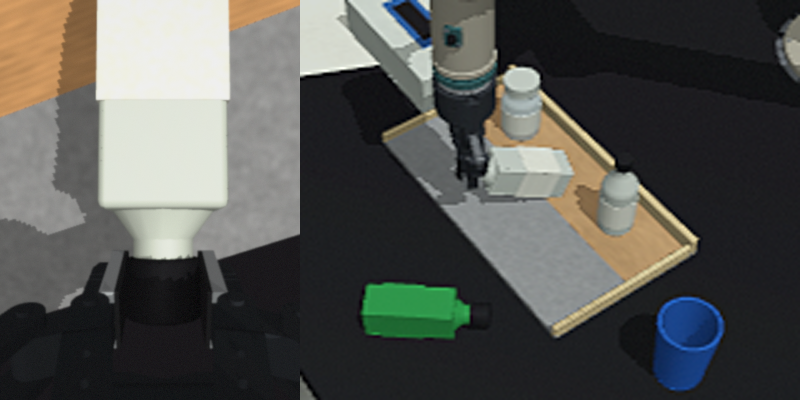

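It's pivoting now: the wrist half shows the body sloping down away from the cap at (165,285), and the scene half shows the base down near (570,175). I'll continue the arc.

Request:
send_rows(
  steps=[-0.31,0.59,0,-0.9,0,-0.31,0.66,0,-0.86,0,-0.31,0.72,0,-0.8,0,-0.31,0.79,0,-0.74,0,-0.31,0.84,0,-0.68,0,-0.31,0.89,0,-0.61,0,-0.31,0.94,0,-0.54,0,-0.31,0,0,0,0],
)

```text
clock: 7.55
position: [0.5941, -0.0599, 0.113]
ee_rot: [-0.0, 0.161, 0.987, 0.0]
contact_force: [0.4, -0.4, -3.0]
width: 0.0297
gripper_force: 12.5
```

Run:
```python
from h import *
from rig import get_image
im=tilt();t=get_image("scene")
a=im["color"];b=cv2.resize(t["color"][100:260,240:440],(500,400),interpolation=cv2.INTER_CUBIC)
cv2.imwrite("pics/c4.png",np.hstack([a[:,150:450],b])[...,::-1])
```

```text
moment [-0.021 -0.062  0.013] F [ 0.36 -0.4  -2.99] pos [ 0.5941 -0.0599  0.113 ] w 0.0297 comp [  257    38   346   247 57415]
```

View pics/c4.png

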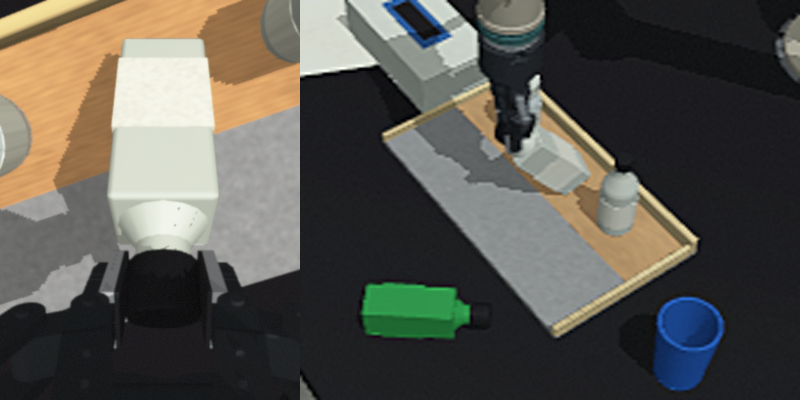

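The bottle is now about 50° up, with its base at (165,45) in the wrist half, over the lane. I'll ease the grip a little and continue.

Request:
send_rows(
  steps=[-0.3,0,0,0,0,-0.3,0,0,0,0],
)

```text
clock: 7.85
position: [0.5958, -0.0606, 0.1119]
ee_rot: [-0.0, 0.161, 0.987, 0.0]
contact_force: [0.2, 0.3, -1.2]
width: 0.0297
gripper_force: 1.8
```

```bash
python3 -c "
from h import *
tilt()"
```

```text
moment [ 0.103  0.048 -0.024] F [ 0.2   0.35 -1.18] pos [ 0.5958 -0.0606  0.1119] w 0.0297 comp [  257    36   348   248 58452]
```

Request:
send_rows(
  steps=[-0.3,0.96,0,-0.48,0,-0.3,1,0,-0.41,0,-0.3,1.03,0,-0.33,0,-0.3,1.05,0,-0.25,0,-0.3,0,0,0,0],
)

```text
clock: 8.4
position: [0.5557, -0.047, 0.1279]
ee_rot: [0.0, 0.161, 0.987, 0.0]
contact_force: [-0.2, 0.1, 1.4]
width: 0.0297
gripper_force: 1.9
```

Run:
```python
from h import *
from rig import get_image
im=tilt();t=get_image("scene")
a=im["color"];b=cv2.resize(t["color"][100:260,240:440],(500,400),interpolation=cv2.INTER_CUBIC)
cv2.imwrite("pics/c5.png",np.hstack([a[:,150:450],b])[...,::-1])
```

```text
moment [0.016 0.022 0.002] F [-0.22  0.1   1.42] pos [ 0.5557 -0.047   0.1279] w 0.0297 comp [  261   100   316   210 41080]
```

View pics/c5.png

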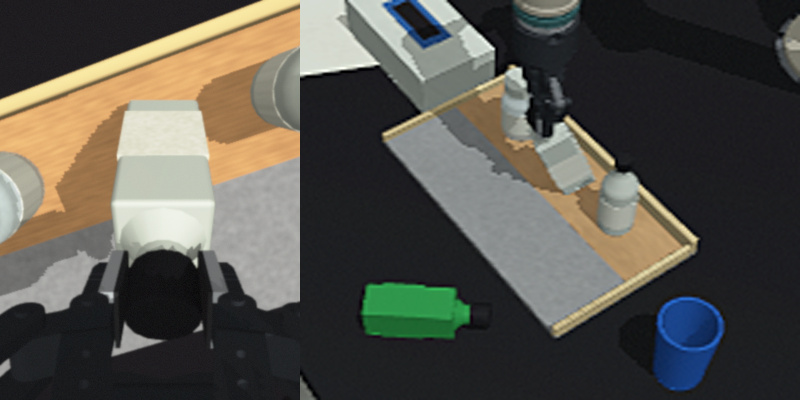

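The bottle is about 70° up, with its base at (165,105) in the wrist half, resting on the lane between the jar (left) and the round bottle (right). I'll finish the last 19° slowly.

Request:
send_rows(
  steps=[-0.3,0.53,0,-0.09,0,-0.3,0.54,0,-0.06,0,-0.3,0.54,0,-0.04,0,-0.3,0.54,0,-0.01,0,-0.3,0.54,0,0.02,0,-0.3,0.54,0,0.04,0,-0.3,0.54,0,0.06,0,-0.3,0.54,0,0.08,0,-0.3,0,0,0,0,-0.3,0,0,0,0],
)

```text
clock: 9.5
position: [0.5161, -0.0338, 0.1267]
ee_rot: [-0.0, 0.161, 0.987, 0.0]
contact_force: [-0.3, -0.7, 1.5]
width: 0.0299
gripper_force: 2.0
```

Run:
```python
from h import *
from rig import get_image
im=tilt();t=get_image("scene")
a=im["color"];b=cv2.resize(t["color"][100:260,240:440],(500,400),interpolation=cv2.INTER_CUBIC)
cv2.imwrite("pics/c6.png",np.hstack([a[:,150:450],b])[...,::-1])
```

```text
moment [0.058 0.113 0.016] F [-0.34 -0.73  1.53] pos [ 0.5161 -0.0338  0.1267] w 0.0299 comp [  262   155   308   174 26496]
```

View pics/c6.png

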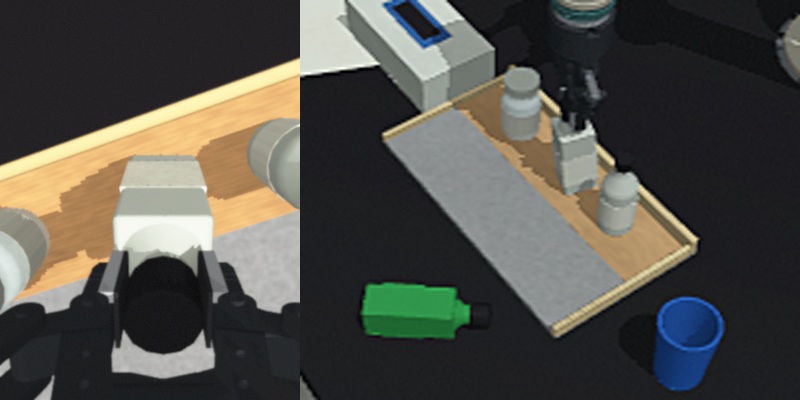

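The bottle looks near upright in the lane gap, with its robot-side base edge at wrist row 155 and its shoulder edge at about row 215. I'll check the tilt by casting rays through both edges.

Run:
```python
from h import *
im=tilt();c=im["color"];g=cv2.cvtColor(c,cv2.COLOR_RGB2GRAY)[:,300:330].mean(1)
d=np.diff(g);print([(r,round(g[r]),round(g[r+1])) for r in range(140,262) if abs(d[r])>9])
x=-np.array([-.9484,.317,0])  # h
for r,z in((155,.008),(214,.116),(215,.116),(217,.116)):
    p=ray(im,(314,r),z);print(r,z,np.round(p,4),round(p@x,4))
p=np.array([.5161,-.0338,0]);print("tcp",p@x)
```

```text
moment [0.091 0.028 0.056] F [0.28 0.71 1.22] pos [ 0.5165 -0.0339  0.1267] w 0.0298 comp [  262   155   307   173 26614]
[(153, 199, 185), (154, 185, 171), (159, 167, 177), (160, 177, 192), (184, 197, 208), (185, 208, 224), (186, 224, 196), (187, 196, 173), (213, 174, 186), (214, 186, 208), (215, 208, 228), (216, 228, 241), (250, 226, 211), (251, 211, 190), (252, 190, 174), (253, 174, 161), (254, 161, 143), (255, 143, 114), (256, 114, 76), (257, 76, 43), (258, 43, 27)]
155 0.008 [ 0.4855 -0.0234  0.008 ] 0.4679
214 0.116 [ 0.4949 -0.0269  0.116 ] 0.4779
215 0.116 [ 0.4954 -0.0271  0.116 ] 0.4784
217 0.116 [ 0.4963 -0.0274  0.116 ] 0.4793
tcp 0.50018384
```

It still leans about 4° away from the robot. I'll move about 8 mm more, then ease the fingers open.

Request:
send_rows(
  steps=[-0.3,0.3,0,0.04,0,-0.3,0.3,0,0.04,0,-0.3,0.2,0,0.02,0,-0.3,0,0,0,0,-0.3,0,0,0,0],
)

```text
clock: 10.15
position: [0.5087, -0.0313, 0.1258]
ee_rot: [-0.0, 0.161, 0.987, 0.0]
contact_force: [-0.3, -0.3, -0.5]
width: 0.0299
gripper_force: 2.0
```

Run:
```python
from h import *
im=tilt();c=im["color"];g=cv2.cvtColor(c,cv2.COLOR_RGB2GRAY)[:,300:330].mean(1)
d=np.diff(g);R_=[(r,round(g[r]),round(g[r+1])) for r in range(140,262) if abs(d[r])>9];print(R_)
h=np.array([.9484,-.317,0])
b=R_[0][0]+1.5
for z in(.008,.011):print(b,z,round(ray(im,(314,b),z)@h,4))
for r in(213,215,217,219,221,223,225):print(r,round(ray(im,(314,r),.116)@h,4))
print("tcp",(lambda s:s[:3,3]@h)(wrist()[2]))
```

```text
moment [-0.023  0.053  0.039] F [-0.32 -0.25 -0.5 ] pos [ 0.5087 -0.0313  0.1258] w 0.0299 comp [  263   165   305   170 23397]
[(163, 204, 190), (164, 190, 170), (169, 163, 178), (170, 178, 188), (191, 196, 211), (192, 211, 202), (193, 202, 176), (194, 176, 165), (216, 169, 185), (217, 185, 211), (218, 211, 232), (219, 232, 243), (251, 225, 215), (252, 215, 195), (253, 195, 174), (254, 174, 156), (255, 156, 133), (256, 133, 100), (257, 100, 62), (258, 62, 35), (259, 35, 24)]
164.5 0.008 0.4666
164.5 0.011 0.466
213 0.4689
215 0.4699
217 0.4708
219 0.4718
221 0.4727
223 0.4737
225 0.4747
tcp 0.49244215315754025
```

Request:
send_rows(
  steps=[-0.3,0.2,0,0,0,-0.3,0,0,0,0,-0.28,0,0,0,0,-0.25,0,0,0,0,-0.2,0,0,0,0,-0.1,0,0,0,0,0,0,0,0,0,0.2,0,0,0,0,0.2,0,0,0,0,0.2,0,0,0,0],
)

```text
clock: 11.25
position: [0.507, -0.0307, 0.1259]
ee_rot: [-0.0, 0.161, 0.987, 0.0]
contact_force: [-0.9, 0.4, -0.0]
width: 0.0514
gripper_force: 0.0
```

Run:
```python
from h import *
im=tilt();c=im["color"];g=cv2.cvtColor(c,cv2.COLOR_RGB2GRAY)[:,300:330].mean(1)
d=np.diff(g);R_=[(r,round(g[r]),round(g[r+1])) for r in range(140,262) if abs(d[r])>9];print(R_)
cv2.imwrite("pics/c7.png",c[...,::-1])
```

```text
moment [ 0.014 -0.002  0.067] F [-0.9   0.42 -0.03] pos [ 0.507  -0.0307  0.1259] w 0.0514 comp [  239   167   329   211 29052]
[(165, 203, 180), (166, 180, 158), (169, 154, 168), (186, 179, 192), (187, 192, 213), (188, 213, 181), (189, 181, 158), (206, 158, 170), (207, 170, 199), (208, 199, 227), (209, 227, 242), (239, 216, 207), (240, 207, 194), (241, 194, 176), (242, 176, 147), (243, 147, 108), (244, 108, 67), (245, 67, 39), (246, 39, 25)]
```

View pics/c7.png

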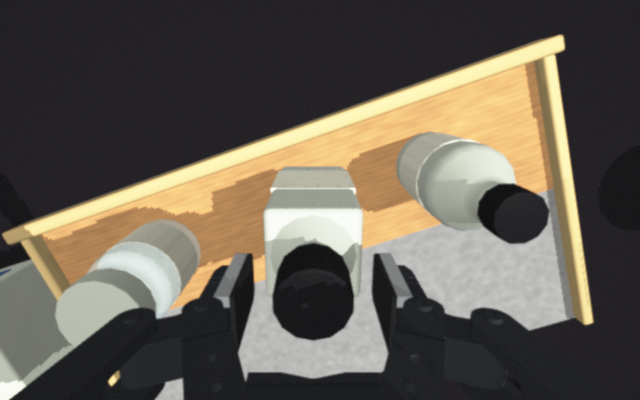

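The bottle stands free between the open pads. Its base edge (row 166) and shoulder edge (row 207) now both give about 0.466 m along the axis, so it is vertical. I'll retreat upward and check numerically.

Request:
send_rows(
  steps=[0.2,0,0,-1,0,0.2,0,0,-2,0,0.2,0,0,-3,0,0.2,0,0,-4,0,0.2,0,0,-4,0,0.2,5,0,0,0,0.2,5,0,0,0,0.2,5,0,0,0,0.2,0,0,0,0],
)

```text
clock: 12.2
position: [0.3583, 0.0189, 0.2663]
ee_rot: [-0.002, 0.161, 0.987, 0.0]
contact_force: [0.5, -0.2, -0.7]
width: 0.0514
gripper_force: 0.0
```

Run:
```python
from h import *
from rig import get_image,get_state
s=get_state();print(s["clock"],s["position"])
a=dict(np.load("scene0.npz"));b=get_image("scene")
O=np.array([.5128,-.0492,0])
# cap: dark blob near expected projection; upright cap top centre at z=.158, base centre ~ (.487,-.0245)+...
h=np.array([.9484,-.317,0]);
def dark(im,box):
    u0,v0,u1,v1=box;m=(im["color"][v0:v1,u0:u1].max(2)<45).astype(np.uint8)
    n,l,st,c=cv2.connectedComponentsWithStats(m);return [(st[i].tolist(),(c[i]+[u0,v0]).round(1)) for i in range(1,n) if st[i,4]>8]
for z in(.008,.116,.146):print(z,proj(b,(.508,-.031,z)).round(1))
u,v=proj(b,(.508,-.031,.146)).astype(int)
for q in dark(b,(u-14,v-14,u+15,v+15)):print("cap",q,ray(b,q[1],.146).round(4)-O)
hs=cv2.cvtColor(b["color"],cv2.COLOR_RGB2HSV);w=((hs[...,1]<60)&(hs[...,2]>110)).astype(np.uint8)
u,v=proj(b,(.508,-.031,.06)).astype(int);n,l,st,c=cv2.connectedComponentsWithStats(w);i=l[v,u];print("body",st[i],c[i])
pts=np.argwhere(l==i)[:,::-1].astype(np.float32);print(cv2.minAreaRect(pts), "vertical dir", proj(b,(.508,-.031,.116))-proj(b,(.508,-.031,.008)))
# bystanders: change in the scene view
df=np.abs(a["color"].astype(int)-b["color"]).max(2)>40
for nm,p in(("jar",(.512,-.153,.05)),("round",(.51,.056,.06)),("tumbler",(.56,.22,.05)),("carton",(.54,-.37,.07))):
    u,v=proj(b,p).astype(int);print(nm,u,v,df[v-14:v+15,u-10:u+11].mean().round(3))
```

```text
12.2 [0.35826373 0.01888329 0.26631906]
0.008 [349.5 172.3]
0.116 [351.4 149.6]
0.146 [352.  142.8]
cap ([0, 0, 29, 29, 540], array([353.3, 137.6])) [-0.0222  0.0023  0.146 ]
body [342 146  20  32 440] [352.10454545 161.45681818]
((351.5, 161.5), (31.0, 19.0), 90.0) vertical dir [  1.9170357  -22.69409018]
jar 327 142 0.015
round 366 178 0.069
tumbler 388 223 0.0
carton 287 107 0.0
```

```bash
python3 -c "
from rig import *
print(sign_off())"
```

```text
the job is handed in; nothing more can be done
None
```

The dye bottle is standing upright on its base in the lane gap, at about tray x -8 mm, y +19 mm. In the last check the other things had not moved, and I handed the job in at about 12 s on the robot's clock; `sign_off` returned no verdict.

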